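# Post the ring case into the drop safe

### The job

The small ring case on the ledge of the drop safe has to go into the safe. Push the sprung flap open with one finger, not with the case, and while it is held open push the case along the ledge and through with the other finger, so that it drops inside; then come away and let the flap close. Do not lift the case off the ledge, and leave the things standing around where they are.

Things in the scene. Friction and masses are not known exactly. Their poses are not given: they have to be found in the camera images.
- safe: Fixed grey steel counter-top drop safe, 250 mm deep (its x), 230 wide (its y), 130 high plus a hooded flap on top. Turned up to 0.3 rad. Origin: centre of its underside, on the desk. x points from its front (nearest the robot) to its back, z up. Hollow inside down to a floor 6 mm above the desk, under its whole top.
- ledge (a point): Middle of the safe's ledge: flat, bare, 130 mm above the desk, 90 mm deep (safe x -125 to -35 mm), over the safe's full width, no rim. This point is at safe x = -80 mm. Axes as the safe.
- mouth_edge (a point): Middle of the mouth's front edge, where the ledge ends (same height, safe x = -35 mm). The mouth runs 105 mm back from here to the hinge and is 110 mm wide (55 each side), closed by the flap, whose lower free edge lies here. Cheeks 10 mm thick beside the mouth rise with the closed flap from the ledge to hinge height. Axes as the safe.
- flap_hinge (a point): Middle of the flap's hinge line (along the safe's y), 105 mm behind and 38 mm above mouth_edge; a rod of 4 mm radius lies along it. From 10 mm behind it to the safe's back stands the hinge housing, 130 mm wide, its top 40 mm above the ledge. Axes as the safe.
- flap (a joint): Flap angle, rad: 0 shut, 1.15 fully open. Steel plate 105 mm wide, 3 mm thick; shut, it slopes up 20 degrees from mouth_edge back to the hinge. Pushed down or backwards it swings into the safe, free edge down and back. A spring shuts it when let go: 0.6 N at the free edge starts it, about 4 N when open and pushed 35 mm from the hinge. The case's weight alone does not open it.
- flap_middle (a point): Middle of the flap's upper face, on the moving flap. A fingertip kept 5 mm above ledge height and moved towards the safe's back slides along the plate and opens it ever more: about 0.25 rad when the far side of the tip is 55 mm behind mouth_edge, 0.5 at 75 mm, 0.9 at 95 mm.
- case: Small closed ring case of blue cloth with a thin brass seam, loose, 30 to 60 g: 32 mm along its x, 56 along its y, 22 high. Origin: centre of its underside. Lies on the ledge before the mouth, its x along the safe's x within 0.25 rad, its front 4 to 19 mm from the mouth's edge, up to 18 mm off the middle line.
- cone: Bystander: wooden ring cone, 38 mm across, 55 mm high, standing on the safe's top plate to the right of the mouth (the safe's -y). Origin: centre of its underside.
- spool: Bystander: thread spool, 48 mm across, 48 mm high, upright on the desk beside the safe. Origin: centre of its underside.
- bigcase: Bystander: larger closed case, 90 x 70 x 34 mm, on the desk beside the safe. Origin: centre of its underside.
- loupe: Bystander: black eyeglass loupe, 34 mm across, 26 mm high, on the desk beside the safe. Origin: centre of its underside.
Mind the look-alikes: they are no part of the job. Leave any green or red look-alike of the case alone.

How it is judged:
On the way, in this order (a step that is already met when the one before it is completed fails the run):
1. with the flap held open, a finger pushes the case while it is still on the ledge (value of joint flap above 0.15 rad and contact force between the fingers and case above 0.03 N and x of case in the frame of mouth_edge below -0.006 m and z of case in the frame of mouth_edge above -0.005 m).
2. the case has dropped into the safe (z of case in the frame of mouth_edge below -0.06 m), for 0.1 s.
At the end, for the whole second after the job is handed in: The case lies at rest inside the safe (within its walls, its underside centre below 75 mm above the desk) and the flap has closed (under 0.05 rad) (z of case in the frame of safe between 0 and 0.075 m and x of case in the frame of safe between -0.12 and 0.12 m and y of case in the frame of safe between -0.11 and 0.11 m and linear speed of case below 0.02 m/s and value of joint flap below 0.05 rad); the robot touches nothing.
It fails at once if the case is lifted off the ledge (its underside centre more than 18 mm above it) (z of case in the frame of mouth_edge above 0.018 m).
It fails at once if the case is pushed or laid against the shut flap (about 10 mm into the mouth with the flap under 0.15 rad) (value of joint flap below 0.15 rad and x of case in the frame of mouth_edge above -0.006 m and z of case in the frame of mouth_edge above -0.01 m).
It fails at once if the case is knocked off the safe onto the desk (z of case in the frame of mouth_edge below -0.03 m and (x of case in the frame of safe below -0.125 m or y of case in the frame of safe above 0.115 m or y of case in the frame of safe below -0.115 m)).
It fails at once if the ring cone, spool, larger case or loupe is moved by more than 20 mm (distance of any of cone, spool, bigcase, loupe from where it was at the start of the episode above 0.02 m).
It also fails if it takes over 32 s, if anything falls off the work surface, if the arm or the gripper's body presses on something with over 40 N, if the wrist force passes 120 N, or if a joint passes its speed limit or range.

### The arm

A 6-joint arm with a two-finger parallel gripper is mounted at the origin on the work surface. World frame = base frame: x ahead of the robot, y to its left, z up, the work surface at z = 0. Lengths are in m, angles in rad, forces in N, time in s.
With the tool pointing down it reaches from about 0.35 to 0.975 m from the base axis. Payload 4.9 kg.
Tool frame: the origin (TCP) lies at the very end of the fingers, on their centre line; the grasp point (between the pads) lies behind it (manip.grip_depth is the z of the grasp point in the tool frame, in m); z points along the fingers, y is the direction in which the jaws open and shut (so a half turn about z gives the same grasp; the last joint's range is limited). The gripper opens to 85 mm and grips with 20 to 120 N. Pads are 22 mm wide; open, the fingers measure 114 mm over their backs; the gripper's body (76 mm by 85 mm) begins 54 mm behind the grasp point. The pads swing forward as they close: fully open they stand 13 mm farther back than shut.
Start: joints at [1.173, 0.053, 1.613, -0, 1.476, -0.119], TCP at [0.172, 0.601, 0.231] pointing down, gripper open.
Joint ranges: [-3.01, 3.01], [-1.01, 2.22], [0.06, 2.58], [-1.02, 4.17], [0.09, 2.62], [-3.14, 3.14]. Speed limits (rad/s): [2.57, 2.57, 3.14, 3.14, 3.14, 3.14].

### API

Orientations are given as a unit quaternion [w, x, y, z].
In Python, from plant import state, optics, manip, silhouettes, place_of gives the robot as it stands. The module is installed in compiled form; this text tells all that it offers.
- The arm moves only by the tool jog_arm, never from a script. Its argument "increments" is a list of rows, each an object with "slide": the shift along the tool's x, y, z in mm, a list of three; "rotation": the turn, a rotation vector about the tool's x, y, z in degrees, a list of three. A call has 1 to 20 rows; each row shifts and turns the commanded pose from where the row before left it, along the tool's axes as they then stand; what a row does not reach is not made up. A row lasts 1/12 s, in which the tool goes at most 41.7 mm and 7.16 degrees, less where a joint would pass 70% of its speed; a pose out of reach is approached as far as the arm can. A call with a gripper value outside its range is refused whole. "fingers" is the opening, from 0 (shut) to 1 (fully open), set as the call begins (left out, the last holds). The fingers move at their own pace and stop on an object; the grip force is fixed at half the most. Time passes only in rows, so rows that do not move let the fingers close. It gives the time, the measured TCP pose, the force and the opening at its end, in the units of the state.
- state(): the state, without advancing time (a new reading comes with each control period).
- optics.grab_frame(name): name is "scene" or "side" or "wrist"; returns a dict with "frame" (480x640x3 uint8, blue, green, red), "camera_matrix" (3x3 intrinsics, pixels), "R" (3x3) and "t" (3): a world point X has camera coordinates R X + t. Camera axes: x right, y down, z forward; pixel columns grow to the right and rows downward; lengths in m; the calibration is good to about 2 mm. A picture is of the moment at which its call begins. There is no depth.
- manip.job_done(): hands the job in, once; it reports no verdict.
Trained networks look in the newest picture that a camera, given by its name, has taken for a name from the list of things; names that differ only in an ending like _2 or _b are one class to them, and where a whole thing is asked for, a point or a joint stands for the part that bears it (a point fixed in the world has none). Each returns a list of dicts, best first, with "score" (0 to 1); they miss things now and then, are a little off and sometimes report something else, mostly with a low value. They report only what shows in the picture. A call takes as long as a camera call. They do not tell look-alikes from the thing itself.
- silhouettes(thing, camera): "mask" (480x640 bool, what is visible of it) and "bbox" ([left, top, right, bottom] in pixels, round what is visible of it).
- place_of(thing, camera): "uv" ([column, row] in pixels: a listed point, or the origin of a listed thing).
The state is a dict: "time": time; "joint_pos": joint angles; "joint_vel": joint speeds; "joint_efforts": joint torques, N m; "tool_pos": TCP position; "tool_rot": TCP orientation; "contact_force": force on the tool from outside, world axes, zero at the start; "ft_torque": the same for the moment, N m; "gripper_width": opening from 0.0 (shut) to 1.0 (fully open).
Only numpy, scipy, OpenCV 4.12 (cv2) and the standard library are available. Lean on these libraries where they do the work, as an engineer would, in place of code of your own. Each camera call takes 0.05 s, during which the arm holds its last target.

## Working session

There is one attempt and no reset: what is moved stays moved. The work goes in short steps, Python scripts to look and compute and a tool call to move; the robot and the scene stay as the last step left them, time stands still between calls to the robot, and variables do not carry over. Pictures are saved under pics/ and viewed, and the job is handed in when it is done.

Besides the shell and the picture viewer there is one more tool, called as a command line: name --argument value ..., lists and objects as JSON in quotes. jog_arm: Moves the arm, as the interface text tells. Its arguments: {"type":"object","properties":{"increments":{"type":"array","items":{"type":"object","properties":{"slide":{"type":"array","items":{"type":"number"}},"rotation":{"type":"array","items":{"type":"number"}}}}},"fingers":{"type":"number"}},"required":["increments"]}

```bash
mkdir -p pics; ls; cat > h.py <<'E'
import numpy as np,cv2
from plant import state,optics,manip,silhouettes,place_of
E
python3 - <<'E'
from h import *
s=state();print({k:np.round(v,3).tolist() for k,v in s.items()}, manip.grip_depth)
for c in ["scene","side","wrist"]:
    f=optics.grab_frame(c);cv2.imwrite(f"pics/a_{c}.png",f["frame"])
    print(c,np.round(f["camera_matrix"],1).tolist(),np.round(f["R"],3).tolist(),np.round(f["t"],3).tolist())
    for n in ["ledge","mouth_edge","flap_hinge","flap_middle","case","cone","safe"]:
        print(n,[(np.round(p["uv"],1).tolist(),round(float(p["score"]),2)) for p in place_of(n,c)[:3]])
E
```

```text
pics
{'time': 0.0, 'joint_pos': [1.173, 0.053, 1.614, 0.0, 1.476, -0.119], 'joint_vel': [0.001, 0.0, 0.0, -0.001, -0.001, 0.0], 'joint_efforts': [0.0, -39.368, -37.018, -0.0, 0.007, 0.0], 'tool_pos': [0.172, 0.6, 0.23], 'tool_rot': [-0.0, 0.139, 0.99, -0.001], 'contact_force': [-0.446, -1.156, 0.676], 'ft_torque': [-0.018, 0.026, -0.017], 'gripper_width': 0.999} -0.0187
scene [[489.3, 0.0, 324.4], [0.0, 489.3, 234.6], [0.0, 0.0, 1.0]] [[0.851, 0.525, 0.016], [0.314, -0.484, -0.817], [-0.421, 0.701, -0.576]] [-0.478, -0.02, 1.295]
ledge [([292.4, 242.1], 0.85), ([401.1, 271.2], 0.43)]
mouth_edge [([310.4, 254.0], 0.64)]
flap_hinge [([356.6, 254.4], 0.95)]
flap_middle [([333.2, 250.5], 0.68)]
case [([304.1, 247.2], 0.84), ([222.1, 305.3], 0.76), ([259.3, 263.1], 0.37)]
cone [([330.6, 297.7], 0.83), ([334.7, 253.0], 0.62)]
safe [([324.5, 305.9], 0.75)]
side [[506.9, 0.0, 323.0], [0.0, 506.9, 239.7], [0.0, 0.0, 1.0]] [[-0.977, -0.214, -0.009], [-0.13, 0.628, -0.768], [0.17, -0.749, -0.641]] [0.522, 0.142, 0.899]
ledge [([350.3, 229.6], 0.89)]
mouth_edge [([327.6, 225.3], 0.82), ([306.9, 359.9], 0.42), ([268.2, 196.2], 0.36)]
flap_hinge [([268.9, 199.9], 0.64)]
flap_middle [([229.7, 343.2], 0.64), ([298.5, 212.2], 0.6)]
case [([417.2, 250.1], 0.97), ([419.4, 308.5], 0.77), ([341.5, 226.3], 0.75)]
cone [([340.4, 229.0], 0.6), ([284.4, 189.1], 0.54)]
safe [([306.9, 272.4], 0.7)]
wrist [[344.1, 0.0, 314.3], [0.0, 344.1, 234.8], [0.0, 0.0, 1.0]] [[0.276, 0.961, 0.001], [0.91, -0.261, 0.323], [0.31, -0.088, -0.947]] [-0.626, -0.04, 0.38]
ledge []
mouth_edge []
flap_hinge []
flap_middle []
case []
cone []
safe []
```

View pics/a_scene.png

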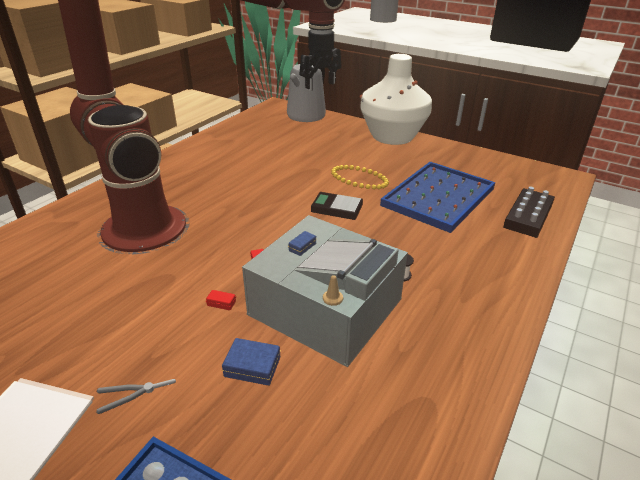

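View pics/a_side.png

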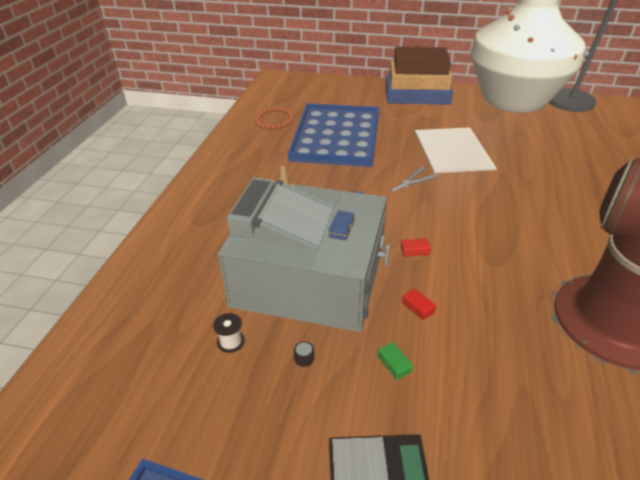

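View pics/a_wrist.png

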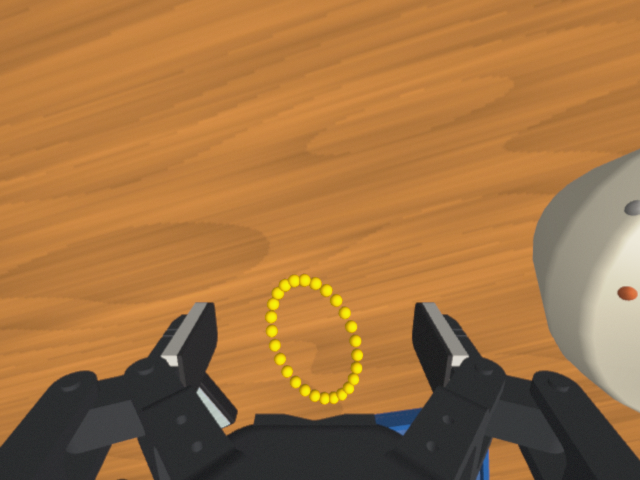

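```bash
cat >> h.py <<'E'
from scipy.optimize import least_squares
def proj(f,X):
    X=np.atleast_2d(X);c=X@np.array(f["R"]).T+np.array(f["t"]);u=c@np.array(f["camera_matrix"]).T
    return u[:,:2]/u[:,2:]
def rz(a): return np.array([[np.cos(a),-np.sin(a),0],[np.sin(a),np.cos(a),0],[0,0,1.]])
def box(x0,x1,y0,y1,z0,z1): return np.array([[x,y,z] for x in(x0,x1) for y in(y0,y1) for z in(z0,z1)])
SAFE=box(-.125,.125,-.115,.115,0,.13)
HOUS=box(.08,.125,-.065,.065,.13,.17)
CASE=box(-.016,.016,-.028,.028,0,.022)
def hullmask(pts):
    m=np.zeros((480*4,640*4),np.uint8)
    cv2.fillConvexPoly(m,cv2.convexHull(np.round(pts*4+1.5).astype(np.int32)),1)
    return cv2.resize(m.astype(np.float32),(640,480),interpolation=cv2.INTER_AREA)
E
python3 - <<'E'
from h import *
F={c:optics.grab_frame(c) for c in("scene","side")}
import pickle;pickle.dump(F,open("F0.pkl","wb"))
P={"ledge":[-.08,0,.13],"mouth_edge":[-.035,0,.13],"flap_hinge":[.07,0,.168]}
obs=[("scene","ledge",292.4,242.1),("scene","flap_hinge",356.6,254.4),("scene","mouth_edge",310.4,254.0),("side","ledge",350.3,229.6),("side","mouth_edge",327.6,225.3),("side","flap_hinge",268.9,199.9)]
def res(p):
    r=[]
    for c,n,u,v in obs:
        X=rz(p[2])@np.array(P[n])+[p[0],p[1],0]
        r+=list(proj(F[c],X)[0]-[u,v])
    return np.array(r)
s=least_squares(res,[.6,0,0],loss="soft_l1");print(s.x,np.round(res(s.x),1))
M={}
for c in F:
    l=silhouettes("safe",c);print(c,[(d["bbox"],d["score"],d["mask"].sum()) for d in l]);M[c]=l[0]["mask"]
    l=silhouettes("case",c);print(c,[(np.round(d["bbox"]).tolist(),round(float(d["score"]),2),d["mask"].sum()) for d in l])
pickle.dump(M,open("M0.pkl","wb"))
p=s.x
for c in F:
    im=F[c]["frame"].copy()
    for B in(SAFE,HOUS):
        q=proj(F[c],B@rz(p[2]).T+[p[0],p[1],0])
        for i in range(8):
            for b in(1,2,4):
                if not i&b: cv2.line(im,tuple(np.round(q[i]*16).astype(int)),tuple(np.round(q[i|b]*16).astype(int)),(0,255,255),1,cv2.LINE_AA,4)
    x,y=np.round(proj(F[c],[p[0],p[1],.13])[0]).astype(int)
    cv2.imwrite(f"pics/b_{c}.png",cv2.resize(im[y-90:y+110,x-110:x+110],None,fx=3,fy=3,interpolation=cv2.INTER_CUBIC)[:600])
E
```

```text
[ 0.56000088  0.00078665 -0.02039935] [ 0.5  3.8 -0.2  1.7  0.4 -0.8  1.5 -0.4 -0.6  0.4  0.4  0.8]
scene [([241.9, 217.8, 407.6, 369.1], 0.79, np.int64(15323))]
scene [([210.0, 295.0, 236.0, 310.0], 0.79, np.int64(417)), ([288.0, 232.0, 316.0, 260.0], 0.58, np.int64(444)), ([250.0, 248.0, 262.0, 262.0], 0.55, np.int64(49))]
side [([217.6, 174.7, 389.1, 329.1], 0.83, np.int64(19566))]
side [([378.0, 340.0, 414.0, 380.0], 0.97, np.int64(809)), ([328.0, 209.0, 353.0, 238.0], 0.96, np.int64(565)), ([403.0, 291.0, 437.0, 318.0], 0.74, np.int64(646)), ([218.0, 178.0, 388.0, 332.0], 0.68, np.int64(19669)), ([399.0, 238.0, 428.0, 256.0], 0.65, np.int64(508))]
```

View pics/b_scene.png

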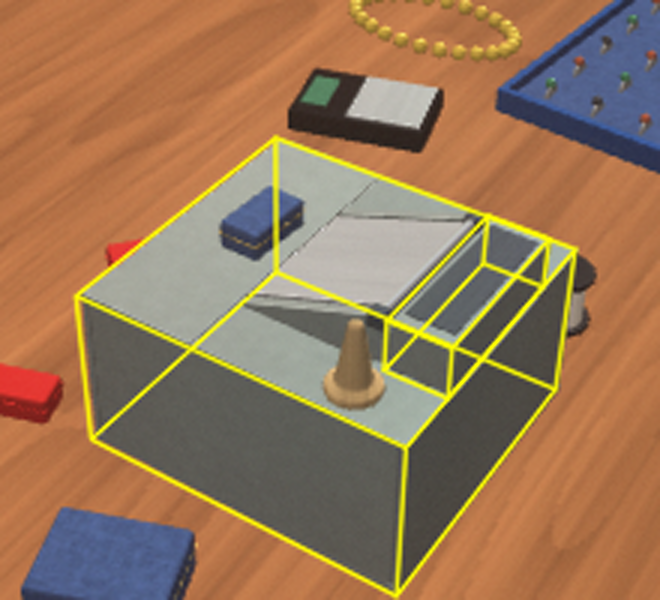

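View pics/b_side.png

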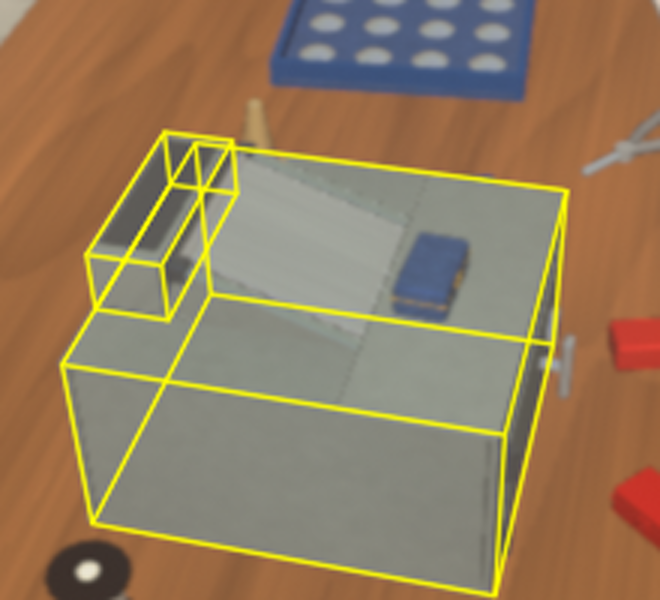

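```bash
cat > fitcase.py <<'E'
from h import *
SP=np.array([.560,.0008,-.0204])
def fitcase(F,boxes,z=.13,x0=None,draw=None):
    M={}
    for c,(l,t,r,b) in boxes.items():
        im=F[c]["frame"].astype(float);d=im[...,0]-im[...,2]
        # brass seam too: fill by closing
        m=((d>25)).astype(np.uint8);k=np.zeros_like(m);k[t:b,l:r]=m[t:b,l:r]
        k=cv2.morphologyEx(k,cv2.MORPH_CLOSE,np.ones((5,5)));M[c]=k.astype(np.float32)
    def cost(p):
        e=0
        for c in M:
            h=hullmask(proj(F[c],CASE@rz(p[2]).T+[p[0],p[1],z]));e+=np.abs(h-M[c]).sum()
        return e
    from scipy.optimize import minimize
    best=None
    for a in(-.25,-.1,.1,.25):
        s=minimize(cost,[x0[0],x0[1],a+SP[2]],method="Nelder-Mead",options=dict(initial_simplex=np.array([x0[0],x0[1],a+SP[2]])+np.array([[0,0,0],[.01,0,0],[0,.01,0],[0,0,.1]]),xatol=1e-4,fatol=.1))
        if best is None or s.fun<best.fun: best=s
    print({c:M[c].sum() for c in M},best.fun,"world",best.x)
    p=best.x;q=rz(-SP[2])@np.array([p[0]-SP[0],p[1]-SP[1],0]);print("safe frame x,y mm",q[:2]*1000,"yaw rel",p[2]-SP[2],"mouth x",(q[0]+.035)*1000)
    return p
if __name__=="__main__":
    import pickle;F=pickle.load(open("F0.pkl","rb"))
    B={"scene":(283,226,322,266),"side":(322,204,358,244)}
    p=fitcase(F,B,x0=(.49,.0))
    for c in B:p=fitcase(F,{c:B[c]},x0=(.49,0.))
    p=fitcase(F,B,x0=(.49,.0))
    for c in B:
        im=cv2.resize(F[c]["frame"],None,fx=6,fy=6,interpolation=cv2.INTER_CUBIC)
        q=proj(F[c],CASE@rz(p[2]).T+[p[0],p[1],.13])*6+2.5
        for i in range(8):
            for b in(1,2,4):
                if not i&b: cv2.line(im,tuple(np.round(q[i]).astype(int)),tuple(np.round(q[i|b]).astype(int)),(0,255,255),1,cv2.LINE_AA)
        l,t,r,b=np.array(B[c])*6;cv2.imwrite(f"pics/c_{c}.png",im[t-60:b+60,l-60:r+60])
    a,b=[cv2.imread(f"pics/c_{c}.png") for c in B]
    h=min(a.shape[0],b.shape[0]);cv2.imwrite("pics/c.png",np.hstack([a[:h],b[:h]]))
E
python3 fitcase.py
```

```text
{'scene': np.float32(236.0), 'side': np.float32(465.0)} 390.0 world [0.49837804 0.00910025 0.0547502 ]
safe frame x,y mm [-61.77845615   7.04152096] yaw rel 0.07515020114532951 mouth x -26.77845615437552
{'scene': np.float32(236.0)} 220.1875 world [0.48942396 0.02433554 0.24515945]
safe frame x,y mm [-71.04144924  22.09099604] yaw rel 0.2655594493026977 mouth x -36.04144923559924
{'side': np.float32(465.0)} 127.8125 world [0.49872133 0.00477728 0.03862735]
safe frame x,y mm [-61.34704794   2.72645449] yaw rel 0.05902734637650685 mouth x -26.34704793788304
{'scene': np.float32(236.0), 'side': np.float32(465.0)} 390.0 world [0.49837804 0.00910025 0.0547502 ]
safe frame x,y mm [-61.77845615   7.04152096] yaw rel 0.07515020114532951 mouth x -26.77845615437552
```

View pics/c.png

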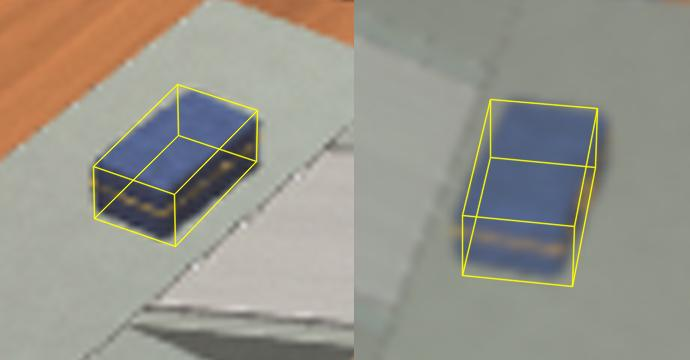

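```bash
python3 - <<'E'
s=open("fitcase.py").read()
s=s.replace("m=((d>25)).astype(np.uint8)","m=((d>6)|(d<-25)|(im[...,1]<90)).astype(np.uint8)")
s=s.replace("k=cv2.morphologyEx(k,cv2.MORPH_CLOSE,np.ones((5,5)))","n,L,S,_=cv2.connectedComponentsWithStats(cv2.morphologyEx(k,cv2.MORPH_OPEN,np.ones((3,3))));k=(L==1+np.argmax(S[1:,4])).astype(np.uint8);k=cv2.morphologyEx(k,cv2.MORPH_CLOSE,np.ones((5,5)));cv2.imwrite(f'pics/m_{c}.png',k*255)")
s=s.replace('(283,226,322,266)','(286,230,318,258)').replace('(322,204,358,244)','(324,206,357,242)')
open("fitcase.py","w").write(s)
E
python3 fitcase.py
```

```text
{'scene': np.float32(441.0), 'side': np.float32(425.0)} 249.75 world [ 0.49850572  0.00775799 -0.00541218]
safe frame x,y mm [-61.6234161    5.70214976] yaw rel 0.014987818300502689 mouth x -26.62341609776929
{'scene': np.float32(441.0)} 56.5625 world [0.49782657 0.01079618 0.03669539]
safe frame x,y mm [-62.36440332   8.72584752] yaw rel 0.05709539238010423 mouth x -27.364403321328133
{'side': np.float32(425.0)} 173.1875 world [ 0.5006274  -0.00750368  0.01121222]
safe frame x,y mm [-59.1908668   -9.51306982] yaw rel 0.03161222137623909 mouth x -24.190866803387312
{'scene': np.float32(441.0), 'side': np.float32(425.0)} 249.75 world [ 0.49850572  0.00775799 -0.00541218]
safe frame x,y mm [-61.6234161    5.70214976] yaw rel 0.014987818300502689 mouth x -26.62341609776929
```

View pics/c.png

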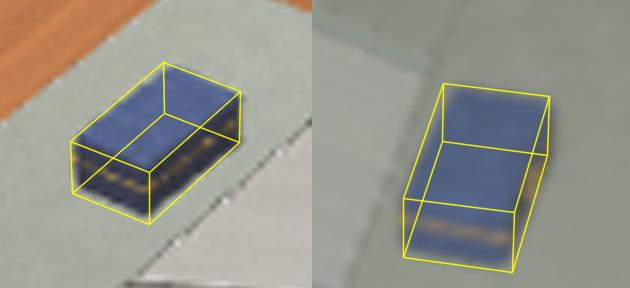

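```bash
python3 - <<'E'
s=open("fitcase.py").read()
i=s.index("    for c,(l,t,r,b) in boxes");j=s.index("    def cost")
s=s[:i]+"""    for c,(l,t,r,b) in boxes.items():
        cand=[d["mask"] for d in silhouettes("case",c) if d["mask"].sum()<1000]
        M[c]=max(cand,key=lambda m:m[t:b,l:r].sum()).astype(np.float32)
"""+s[j:]
s=s.replace('import pickle;F=pickle.load(open("F0.pkl","rb"))','F={c:optics.grab_frame(c) for c in("scene","side")}')
open("fitcase.py","w").write(s)
E
python3 fitcase.py
```

```text
{'scene': np.float32(448.0), 'side': np.float32(555.0)} 130.5625 world [ 0.49899135  0.00887341 -0.05174532]
safe frame x,y mm [-61.16064311   6.8272362 ] yaw rel -0.031345322640217055 mouth x -26.160643106351113
{'scene': np.float32(448.0)} 51.4375 world [ 0.49800028  0.01031395 -0.03955123]
safe frame x,y mm [-62.18088865   8.2472594 ] yaw rel -0.01915122941604703 mouth x -27.180888651006903
{'side': np.float32(555.0)} 68.6875 world [ 0.49918092  0.00585584 -0.05231897]
safe frame x,y mm [-60.9095606    3.81416619] yaw rel -0.0319189663598933 mouth x -25.90956060283598
{'scene': np.float32(448.0), 'side': np.float32(555.0)} 130.5625 world [ 0.49899135  0.00887341 -0.05174532]
safe frame x,y mm [-61.16064311   6.8272362 ] yaw rel -0.031345322640217055 mouth x -26.160643106351113
```

View pics/c.png

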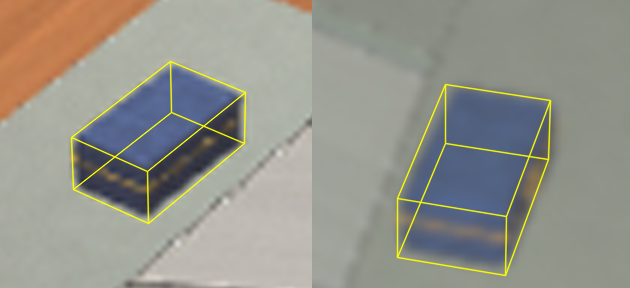

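```bash
python3 - <<'E'
from h import *
from scipy.spatial.transform import Rotation as Ro
s=state();q=np.array(s["tool_rot"]);T=Ro.from_quat(q[[1,2,3,0]]).as_matrix();print(np.round(T,3))
f=optics.grab_frame("wrist");im=f["frame"].copy()
for z,col in((0,(0,0,255)),(-.013,(0,255,0))):
    for sy in(1,-1):
        for x in(-.011,.011):
            for y in(.0425,.057):
                p=proj(f,T@np.array([x,sy*y,z])+s["tool_pos"])[0];print(z,sy,x,y,np.round(p));cv2.circle(im,tuple(np.round(p).astype(int)),3,col,-1)
cv2.imwrite("pics/d.png",im)
E
```

```text
[[-0.961  0.275  0.   ]
 [ 0.275  0.961  0.   ]
 [-0.     0.    -1.   ]]
0 1 -0.011 0.0425 [401. 327.]
0 1 -0.011 0.057 [431. 327.]
0 1 0.011 0.0425 [405. 285.]
0 1 0.011 0.057 [437. 285.]
0 -1 -0.011 0.0425 [224. 327.]
0 -1 -0.011 0.057 [194. 327.]
0 -1 0.011 0.0425 [220. 286.]
0 -1 0.011 0.057 [189. 286.]
-0.013 1 -0.011 0.0425 [408. 343.]
-0.013 1 -0.011 0.057 [441. 343.]
-0.013 1 0.011 0.0425 [413. 300.]
-0.013 1 0.011 0.057 [447. 300.]
-0.013 -1 -0.011 0.0425 [217. 344.]
-0.013 -1 -0.011 0.057 [185. 344.]
-0.013 -1 0.011 0.0425 [213. 300.]
-0.013 -1 0.011 0.057 [178. 300.]
```

View pics/d.png

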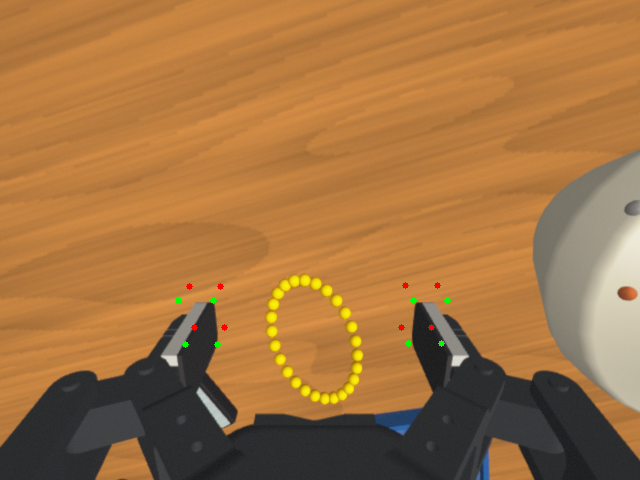

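jog_arm --increments '[{"slide": [0, 0, 0], "rotation": [0, 0, 7]}, {"slide": [0, 0, 0], "rotation": [0, 0, 7]}, {"slide": [0, 0, 0], "rotation": [0, 0, 7]}, {"slide": [0, 0, 0], "rotation": [0, 0, 7]}, {"slide": [0, 0, 0], "rotation": [0, 0, 7]}, {"slide": [0, 0, 0], "rotation": [0, 0, 7]}, {"slide": [0, 0, 0], "rotation": [0, 0, 7]}, {"slide": [0, 0, 0], "rotation": [0, 0, 7]}, {"slide": [0, 0, 0], "rotation": [0, 0, 7]}, {"slide": [0, 0, 0], "rotation": [0, 0, 7]}, {"slide": [0, 0, 0], "rotation": [0, 0, 7]}, {"slide": [0, 0, 0], "rotation": [0, 0, 7]}, {"slide": [0, 0, 0], "rotation": [0, 0, 7]}, {"slide": [0, 0, 0], "rotation": [0, 0, 7]}, {"slide": [0, 0, 0], "rotation": [0, 0, 1]}]' --fingers 1

```text
time: 3.2
tool_pos: [0.172, 0.6009, 0.2313]
tool_rot: [0.0, 0.844, 0.536, -0.0]
contact_force: [-0.2, 0.2, -0.6]
gripper_width: 1.0
```

jog_arm --increments '[{"slide": [-12, 14, 0]}, {"slide": [-23, 27.5, 0]}, {"slide": [-23, 27.5, 0]}, {"slide": [-23, 27.5, 0]}, {"slide": [-23, 27.5, 0]}, {"slide": [-23, 27.5, 0]}, {"slide": [-23, 27.5, 0]}, {"slide": [-23, 27.5, 0]}, {"slide": [-23, 27.5, 0]}, {"slide": [-23, 27.5, 0]}, {"slide": [-23, 27.5, 0]}, {"slide": [-23, 27.5, 0]}, {"slide": [-23, 27.5, 0]}, {"slide": [-23, 27.5, 0]}, {"slide": [-23, 27.5, 0]}, {"slide": [-23, 27.5, 0]}, {"slide": [-23, 27.5, 0]}, {"slide": [-23, 27.5, 0]}, {"slide": [-20, 27, 0]}, {"slide": [-12, 15, 0]}]'

```text
invalid input
```

jog_arm --increments '[{"slide": [-12, 14, 0], "rotation": [0, 0, 0]}, {"slide": [-23, 27.5, 0], "rotation": [0, 0, 0]}, {"slide": [-23, 27.5, 0], "rotation": [0, 0, 0]}, {"slide": [-23, 27.5, 0], "rotation": [0, 0, 0]}, {"slide": [-23, 27.5, 0], "rotation": [0, 0, 0]}, {"slide": [-23, 27.5, 0], "rotation": [0, 0, 0]}, {"slide": [-23, 27.5, 0], "rotation": [0, 0, 0]}, {"slide": [-23, 27.5, 0], "rotation": [0, 0, 0]}, {"slide": [-23, 27.5, 0], "rotation": [0, 0, 0]}, {"slide": [-23, 27.5, 0], "rotation": [0, 0, 0]}, {"slide": [-23, 27.5, 0], "rotation": [0, 0, 0]}, {"slide": [-23, 27.5, 0], "rotation": [0, 0, 0]}, {"slide": [-23, 27.5, 0], "rotation": [0, 0, 0]}, {"slide": [-23, 27.5, 0], "rotation": [0, 0, 0]}, {"slide": [-23, 27.5, 0], "rotation": [0, 0, 0]}, {"slide": [-23, 27.5, 0], "rotation": [0, 0, 0]}, {"slide": [-23, 27.5, 0], "rotation": [0, 0, 0]}, {"slide": [-23, 27.5, 0], "rotation": [0, 0, 0]}, {"slide": [-20, 27, 0], "rotation": [0, 0, 0]}, {"slide": [-12, 15, 0], "rotation": [0, 0, 0]}]'

```text
time: 4.87
tool_pos: [0.4639, -0.0175, 0.2315]
tool_rot: [0.001, 0.843, 0.537, 0.0]
contact_force: [-0.1, -0.0, 0.7]
gripper_width: 1.002
```

```bash
cat >> h.py <<'E'
from scipy.spatial.transform import Rotation as Ro
def Tool():
    s=state();q=np.array(s["tool_rot"]);return Ro.from_quat(q[[1,2,3,0]]).as_matrix(),np.array(s["tool_pos"])
def wire(im,f,X,col,sc=1,off=(0,0)):
    q=(proj(f,X)-off)*sc+(sc-1)/2
    for i in range(8):
        for b in(1,2,4):
            if not i&b: cv2.line(im,tuple(np.round(q[i]).astype(int)),tuple(np.round(q[i|b]).astype(int)),col,1,cv2.LINE_AA)
SP=np.array([.560,.0008,-.0204])
def toS(X): return (X-[SP[0],SP[1],0])@rz(SP[2])
def frS(X): return X@rz(SP[2]).T+[SP[0],SP[1],0]
def look(tag,cams=("scene","side"),case=None,half=(95,75),sc=4,wires=True):
    T,p=Tool()
    out=[]
    for c in cams:
        f=optics.grab_frame(c);ctr=proj(f,frS(np.array([[-.04,0,.14]])))[0].astype(int)
        l,t=ctr-np.array(half);l=max(l,0);t=max(t,0);im=cv2.resize(f["frame"][t:t+2*half[1],l:l+2*half[0]],None,fx=sc,fy=sc,interpolation=cv2.INTER_CUBIC)
        if wires:
            wire(im,f,frS(SAFE),(0,255,255),sc,(l,t))
            if case is not None: wire(im,f,CASE@rz(case[2]).T+[case[0],case[1],.13],(255,255,0),sc,(l,t))
            for sy in(1,-1):
                B=box(-.011,.011,sy*.0425,sy*.057,-.05,-.013);wire(im,f,B@T.T+p,(0,0,255) if sy>0 else (0,255,0),sc,(l,t))
        cv2.imwrite(f"pics/{tag}_{c}.png",im)
    for sy in(1,-1):
        for y in(.0425,.057):
            for x in(-.011,.011): print("A" if sy>0 else "B",np.round(1000*(toS(T@np.array([x,sy*y,-.013])+p)-[-.035,0,.13]),1).tolist())
E
python3 - <<'E'
from h import *
look("e",case=(.4985,.0085,-.045))
f=optics.grab_frame("wrist");cv2.imwrite("pics/e_wrist.png",f["frame"])
for n in ["mouth_edge","flap_hinge","flap_middle","ledge","case"]: print(n,[(np.round(p["uv"],1).tolist(),round(float(p["score"]),2)) for p in place_of(n,"wrist")[:2]])
print(proj(f,frS(np.array([[-.035,0,.13],[.07,0,.168],[-.08,0,.13]]))))
E
```

```text
A [-26.3, -47.4, 114.6]
A [-17.4, -27.3, 114.6]
A [-13.0, -53.3, 114.6]
A [-4.2, -33.1, 114.6]
B [-104.1, -13.1, 114.5]
B [-95.2, 7.0, 114.5]
B [-117.3, -7.3, 114.5]
B [-108.5, 12.9, 114.5]
mouth_edge [([382.7, 170.2], 0.73)]
flap_hinge [([571.1, 106.7], 0.87)]
flap_middle [([466.2, 144.6], 0.62)]
ledge [([323.5, 197.5], 0.67)]
case [([275.4, 299.0], 0.96), ([193.6, 189.7], 0.84)]
[[383.46632196 178.64418344]
 [571.11866058 114.47982672]
 [325.19095703 203.78029843]]
```

View pics/e_scene.png

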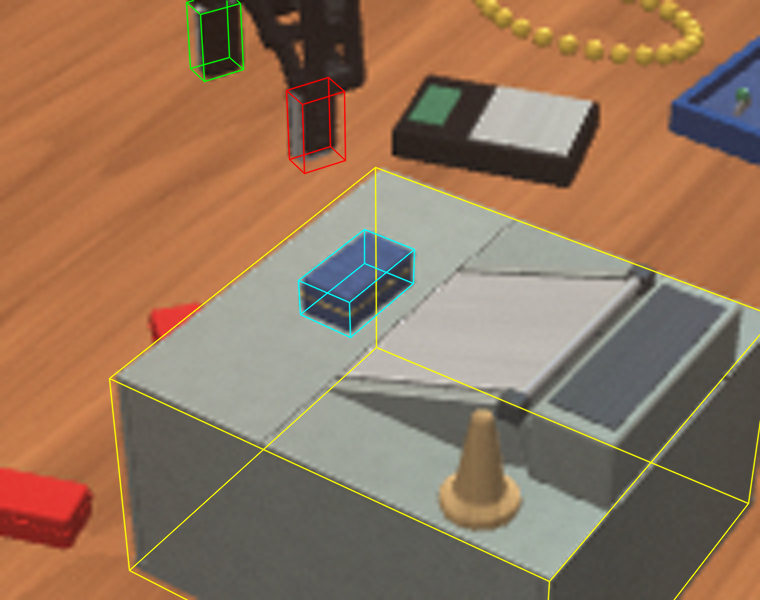

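View pics/e_side.png

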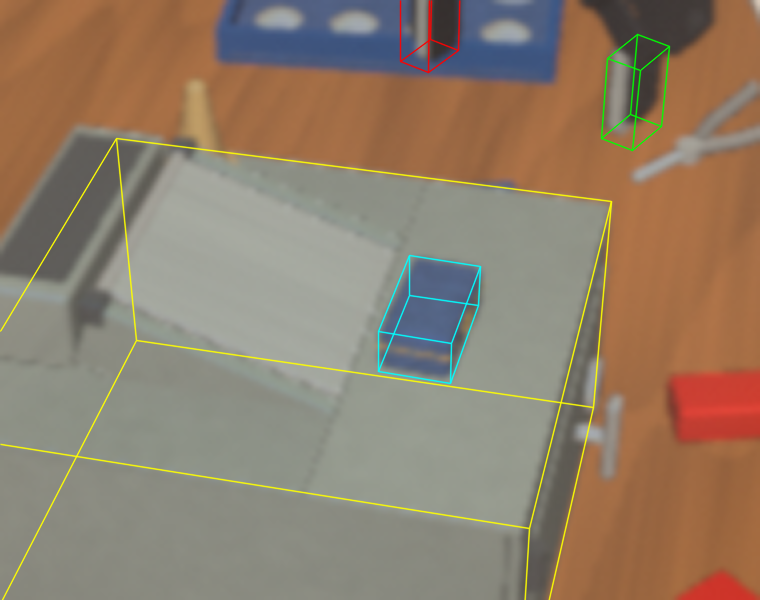

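View pics/e_wrist.png

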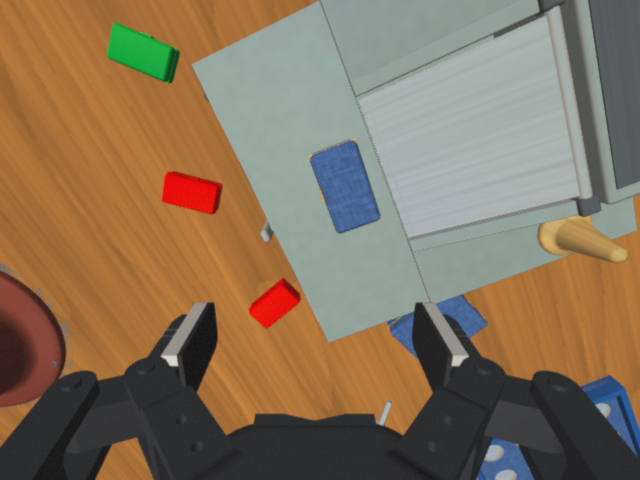

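```bash
python3 - <<'E'
from h import *
T,p=Tool()
f=optics.grab_frame("wrist");im=f["frame"].copy()
wire(im,f,frS(SAFE),(0,255,255));wire(im,f,frS(HOUS),(0,255,255))
wire(im,f,CASE@rz(-.045).T+[.4985,.0085,.13],(255,255,0))
for sy in(1,-1): wire(im,f,box(-.011,.011,sy*.0425,sy*.057,-.05,-.013)@T.T+p,(0,0,255))
cv2.imwrite("pics/g.png",im)
C=np.array(f["R"]).T@(-np.array(f["t"]));print(C, T.T@(C-p))
l=silhouettes("case","wrist");print([(d["bbox"],d["score"],d["mask"].sum()) for d in l])
E
```

```text
[0.49642992 0.06276167 0.3738704 ] [ 0.08344138 -0.00127099 -0.14247929]
[([112.2, 24.4, 184.7, 87.9], 0.89, np.int64(2658)), ([311.6, 141.3, 382.4, 236.5], 0.67, np.int64(4206)), ([162.7, 173.0, 224.1, 215.0], 0.66, np.int64(1879)), ([250.2, 279.0, 303.1, 330.5], 0.56, np.int64(1450))]
```

View pics/g.png

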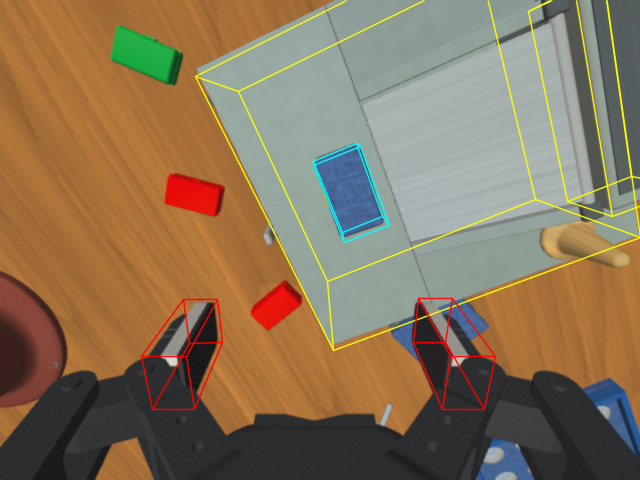

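jog_arm --increments '[{"slide": [1.8, -0.8, 15], "rotation": [0, 0, 0]}, {"slide": [0, 0, 25], "rotation": [0, 0, 0]}, {"slide": [0, 0, 25], "rotation": [0, 0, 0]}, {"slide": [0, 0, 20], "rotation": [0, 0, 0]}, {"slide": [0, 0, 12], "rotation": [0, 0, 0]}, {"slide": [0, 0, 8], "rotation": [0, 0, 0]}, {"slide": [0, 0, 4], "rotation": [0, 0, 0]}, {"slide": [0, 0, 0], "rotation": [0, 0, 0]}, {"slide": [0, 0, 0], "rotation": [0, 0, 0]}]'

```text
time: 6.12
tool_pos: [0.4637, -0.0126, 0.1234]
tool_rot: [0.001, 0.843, 0.538, 0.001]
contact_force: [-0.8, 0.3, -0.3]
gripper_width: 0.999
```

```bash
python3 - <<'E'
from h import *
look("i",case=(.4985,.0095,-.04),cams=("side","scene"))
print(state()["contact_force"],state()["tool_pos"],state()["time"])
E
```

```text
A [-26.6, -42.5, 6.4]
A [-17.7, -22.4, 6.5]
A [-13.4, -48.4, 6.5]
A [-4.5, -28.3, 6.5]
B [-104.4, -8.3, 6.3]
B [-95.5, 11.9, 6.3]
B [-117.7, -2.4, 6.3]
B [-108.8, 17.7, 6.3]
[0.58510966 0.39156628 0.1526515 ] [ 0.46390449 -0.0127117   0.12376835] 6.2167
```

View pics/i_scene.png

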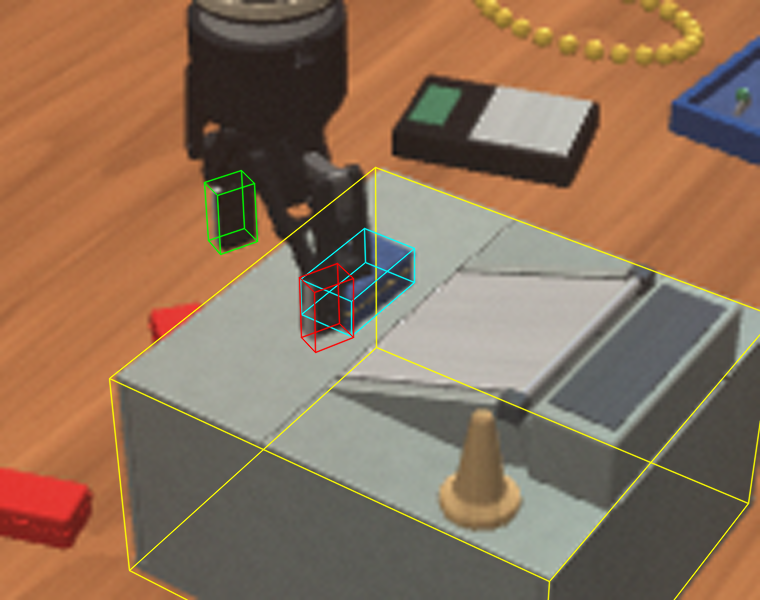

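View pics/i_side.png

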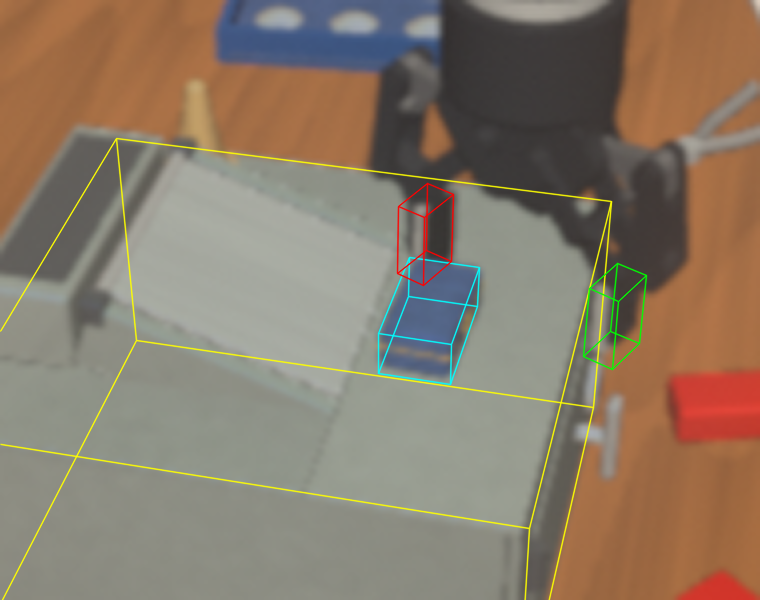

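```bash
python3 - <<'E'
from h import *
T,p=Tool()
print(p)
ims=[]
for c,ctr in (("side",None),("scene",None)):
    f=optics.grab_frame(c);q=proj(f,frS(np.array([[-.055,-.03,.14]])))[0].astype(int)
    l,t=q-25
    im=cv2.resize(f["frame"][t:t+50,l:l+50],None,fx=8,fy=8,interpolation=cv2.INTER_CUBIC)
    for z,col in((-.013,(0,0,255)),(-.018,(0,255,255))):
        pts=np.array([[-.011,.0425,z],[.011,.0425,z],[.011,.0525,z],[-.011,.0525,z]])@T.T+p
        qq=(proj(f,pts)-[l,t])*8+3.5
        cv2.polylines(im,[np.round(qq).astype(np.int32)],True,col,1,cv2.LINE_AA)
    ims.append(im)
cv2.imwrite("pics/j.png",np.hstack(ims))
E
```

```text
[ 0.46390449 -0.0127117   0.12376835]
```

View pics/j.png

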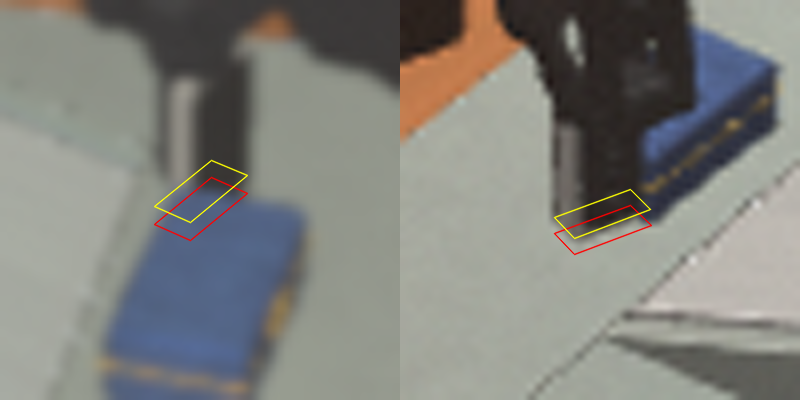

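jog_arm --increments '[{"slide": [-2.7, 1.3, 0], "rotation": [0, 0, 0]}, {"slide": [0, 0, 2], "rotation": [0, 0, 0]}, {"slide": [0, 0, 2], "rotation": [0, 0, 0]}, {"slide": [0, 0, 2], "rotation": [0, 0, 0]}, {"slide": [0, 0, 0], "rotation": [0, 0, 0]}, {"slide": [0, 0, 0], "rotation": [0, 0, 0]}, {"slide": [0, 0, 0], "rotation": [0, 0, 0]}]'

```text
time: 6.9
tool_pos: [0.4632, -0.0156, 0.1168]
tool_rot: [0.0, 0.843, 0.537, 0.0]
contact_force: [-1.9, -0.5, 4.5]
gripper_width: 0.993
```

```bash
python3 - <<'E'
from h import *
T,p=Tool()
print(p,state()["contact_force"])
ims=[]
for c,ctr in (("side",None),("scene",None)):
    f=optics.grab_frame(c);q=proj(f,frS(np.array([[-.055,-.03,.14]])))[0].astype(int)
    l,t=q-25
    im=cv2.resize(f["frame"][t:t+50,l:l+50],None,fx=8,fy=8,interpolation=cv2.INTER_CUBIC)
    for z,col in((-.013,(0,0,255)),(-.018,(0,255,255))):
        pts=np.array([[-.011,.0425,z],[.011,.0425,z],[.011,.0525,z],[-.011,.0525,z]])@T.T+p
        qq=(proj(f,pts)-[l,t])*8+3.5
        cv2.polylines(im,[np.round(qq).astype(np.int32)],True,col,1,cv2.LINE_AA)
    ims.append(im)
cv2.imwrite("pics/k.png",np.hstack(ims))
look("k0",cams=())
E
```

```text
[ 0.46318634 -0.01564592  0.11680266] [-1.87187759 -0.50744436  4.47589617]
A [-27.1, -45.6, -0.2]
A [-18.2, -25.5, -0.2]
A [-13.8, -51.5, -0.2]
A [-4.9, -31.4, -0.2]
B [-104.8, -11.3, -0.3]
B [-95.9, 8.8, -0.3]
B [-118.1, -5.5, -0.3]
B [-109.2, 14.7, -0.3]
```

View pics/k.png

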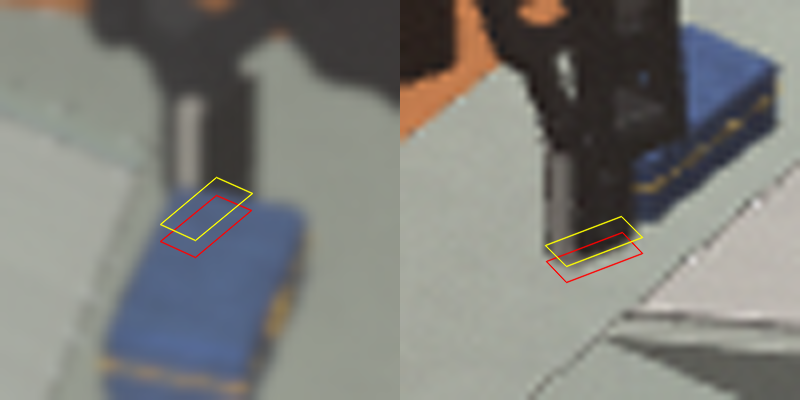

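jog_arm --increments '[{"slide": [0, 0, -4], "rotation": [0, 0, 0]}, {"slide": [2.4, 5.5, 0], "rotation": [0, 0, 0]}, {"slide": [4, 9.2, 0], "rotation": [0, 0, 0]}, {"slide": [4, 9.2, 0], "rotation": [0, 0, 0]}, {"slide": [4, 9.2, 0], "rotation": [0, 0, 0]}, {"slide": [2.8, 6.4, 0], "rotation": [0, 0, 0]}, {"slide": [0, 0, 0], "rotation": [0, 0, 0]}, {"slide": [0, 0, 0], "rotation": [0, 0, 0]}]'

```text
time: 7.67
tool_pos: [0.5063, -0.0166, 0.1201]
tool_rot: [-0.0, 0.843, 0.538, 0.0]
contact_force: [-0.5, -0.7, 0.9]
gripper_width: 0.998
```

```bash
python3 - <<'E'
from h import *
look("l",cams=("side","scene"),wires=False)
s=state();print(s["contact_force"],s["tool_pos"],s["time"],s["gripper_width"])
f=optics.grab_frame("wrist");cv2.imwrite("pics/l_wrist.png",f["frame"])
E
```

```text
A [16.1, -45.7, 3.1]
A [25.0, -25.6, 3.1]
A [29.4, -51.5, 3.1]
A [38.3, -31.4, 3.1]
B [-61.6, -11.4, 3.1]
B [-52.8, 8.7, 3.1]
B [-74.9, -5.5, 3.1]
B [-66.0, 14.6, 3.1]
[0.39982058 0.07176768 0.59245543] [ 0.50595949 -0.01658921  0.12027417] 7.7667 1.0016723320328096
```

View pics/l_scene.png

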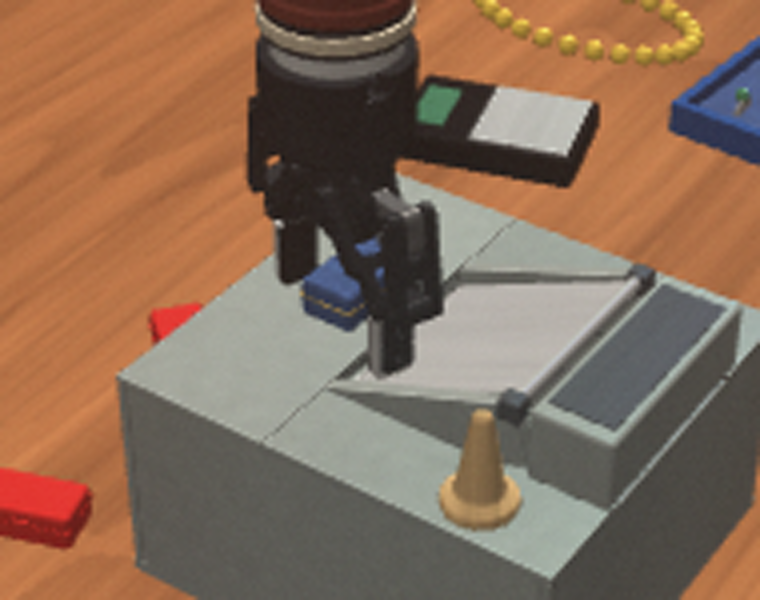

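View pics/l_side.png

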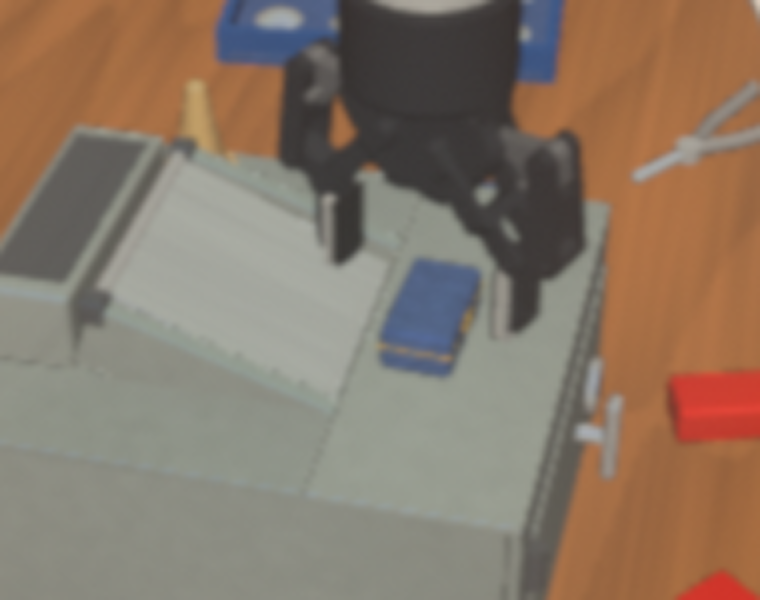

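View pics/l_wrist.png

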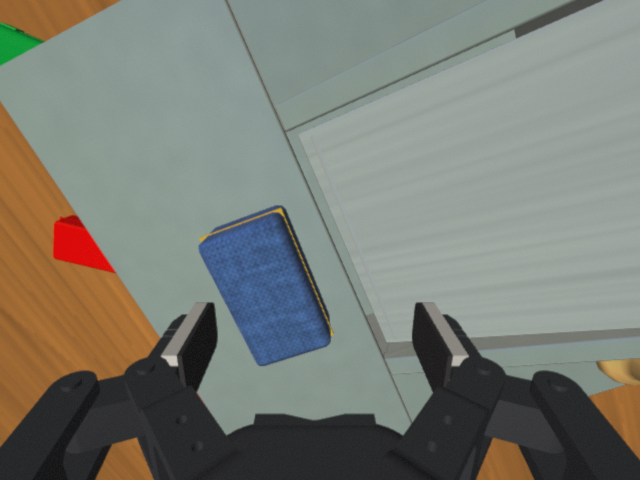

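jog_arm --increments '[{"slide": [1.6, 3.7, 0], "rotation": [0, 0, 0]}, {"slide": [1.6, 3.7, 0], "rotation": [0, 0, 0]}, {"slide": [1.6, 3.7, 0], "rotation": [0, 0, 0]}, {"slide": [1.6, 3.7, 0], "rotation": [0, 0, 0]}, {"slide": [1.2, 2.8, 0], "rotation": [0, 0, 0]}, {"slide": [0, 0, 0], "rotation": [0, 0, 0]}, {"slide": [0, 0, 0], "rotation": [0, 0, 0]}]'

```text
time: 8.4
tool_pos: [0.5256, -0.0172, 0.1204]
tool_rot: [0.0, 0.843, 0.538, 0.0]
contact_force: [-0.2, 0.2, 2.1]
gripper_width: 0.997
```

```bash
python3 - <<'E'
from h import *
look("n",cams=("side","scene"),wires=False)
s=state();print(s["contact_force"],s["tool_pos"],s["time"],s["gripper_width"])
f=optics.grab_frame("wrist");cv2.imwrite("pics/n_wrist.png",f["frame"])
E
```

```text
A [35.4, -45.9, 3.4]
A [44.3, -25.8, 3.4]
A [48.7, -51.7, 3.4]
A [57.5, -31.6, 3.4]
B [-42.4, -11.6, 3.4]
B [-33.5, 8.5, 3.4]
B [-55.6, -5.7, 3.4]
B [-46.8, 14.4, 3.4]
[-0.04451258  0.81842602  1.38595927] [ 0.5254886  -0.01718244  0.12050823] 8.5 1.0021023390904937
```

View pics/n_scene.png

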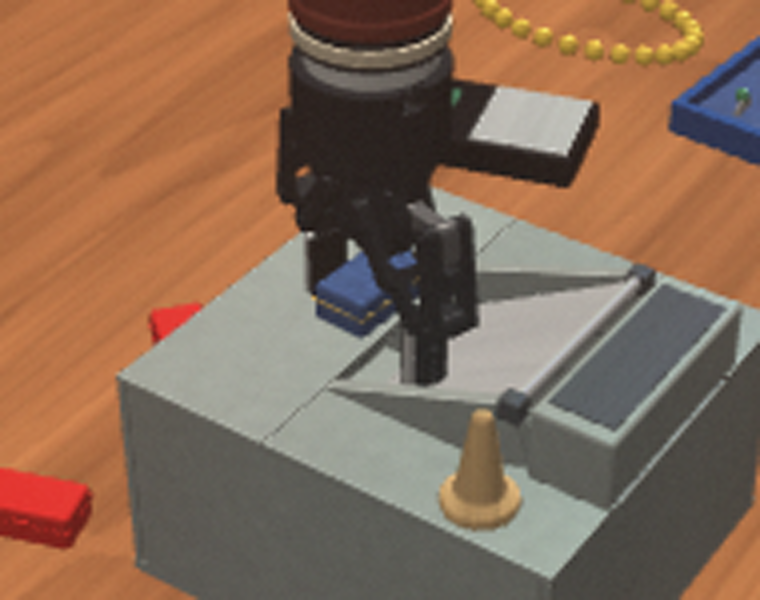

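View pics/n_side.png

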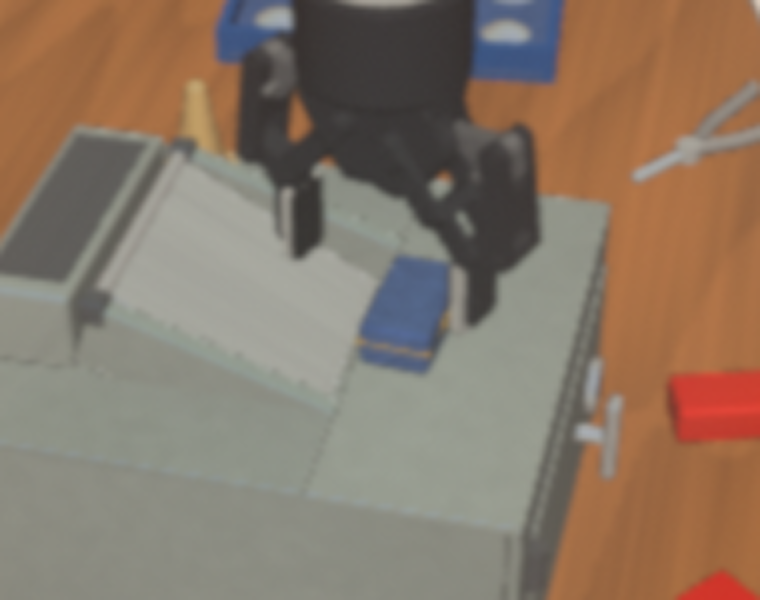

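View pics/n_wrist.png

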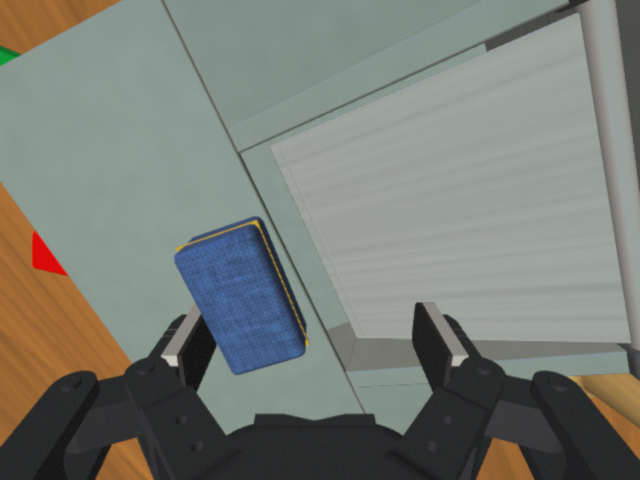

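jog_arm --increments '[{"slide": [1.6, 3.7, 0], "rotation": [0, 0, 0]}, {"slide": [1.6, 3.7, -0.5], "rotation": [0, 0, 0]}, {"slide": [1.6, 3.7, -1], "rotation": [0, 0, 0]}, {"slide": [1.6, 3.7, -1], "rotation": [0, 0, 0]}, {"slide": [1.6, 3.7, -1], "rotation": [0, 0, 0]}, {"slide": [0.8, 1.8, 0], "rotation": [0, 0, 0]}, {"slide": [0, 0, 0], "rotation": [0, 0, 0]}]'

```text
time: 9.13
tool_pos: [0.548, -0.0178, 0.124]
tool_rot: [0.0, 0.843, 0.538, 0.0]
contact_force: [-1.2, 0.2, 1.3]
gripper_width: 1.001
```

```bash
python3 - <<'E'
from h import *
look("o",cams=("side","scene"),wires=False)
s=state();print(s["contact_force"],s["tool_pos"],s["time"],s["gripper_width"])
f=optics.grab_frame("wrist");cv2.imwrite("pics/o_wrist.png",f["frame"])
E
```

```text
A [57.8, -46.0, 7.0]
A [66.7, -25.9, 7.0]
A [71.0, -51.9, 7.0]
A [79.9, -31.8, 7.0]
B [-20.0, -11.7, 7.0]
B [-11.1, 8.4, 7.0]
B [-33.3, -5.9, 7.0]
B [-24.4, 14.2, 7.0]
[-0.44488035  0.58278173  0.67915497] [ 0.54780824 -0.01779624  0.1239745 ] 9.2333 1.002195069628431
```

View pics/o_scene.png

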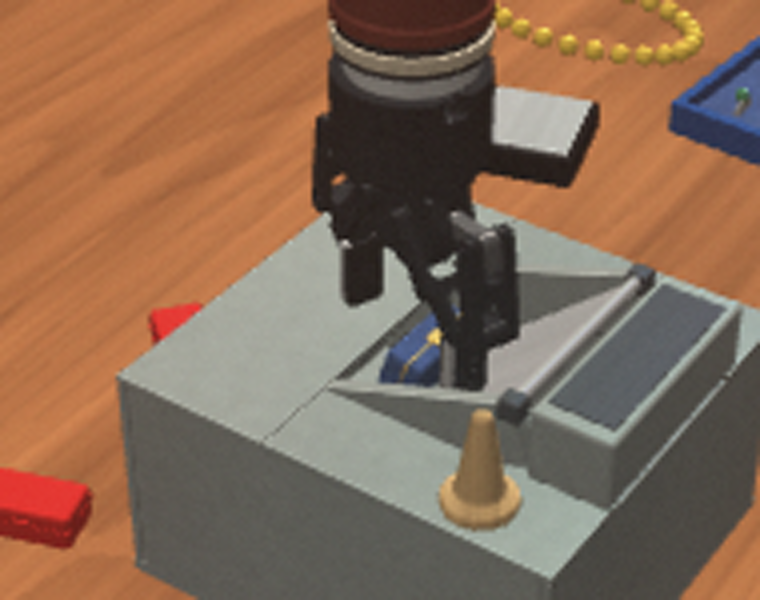

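View pics/o_side.png

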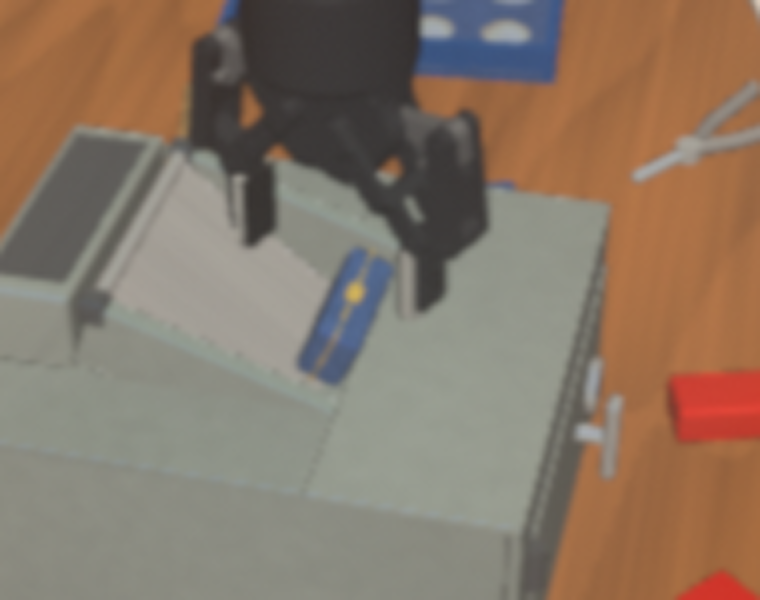

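View pics/o_wrist.png

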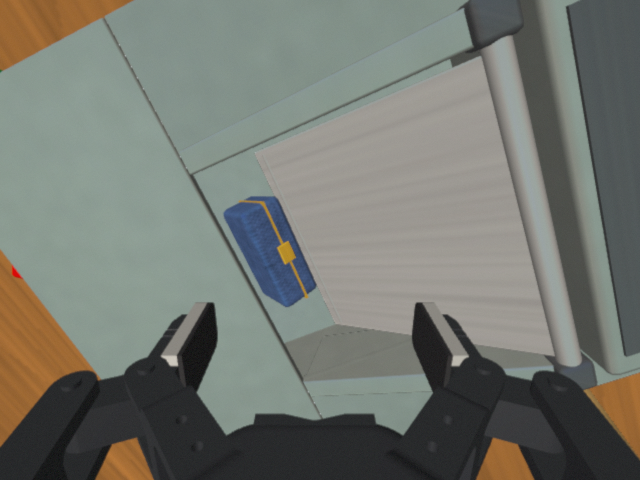

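jog_arm --increments '[{"slide": [0, 0, 0], "rotation": [0, 0, 0]}, {"slide": [0, 0, 0], "rotation": [0, 0, 0]}, {"slide": [0, 0, 0], "rotation": [0, 0, 0]}]'

```text
time: 9.53
tool_pos: [0.5475, -0.0178, 0.1241]
tool_rot: [0.0, 0.843, 0.537, 0.0]
contact_force: [-1.1, 0.4, 1.8]
gripper_width: 1.0
```

```bash
python3 - <<'E'
from h import *
f=optics.grab_frame("wrist");cv2.imwrite("pics/p_wrist.png",f["frame"])
f=optics.grab_frame("scene");cv2.imwrite("pics/p_scene.png",f["frame"])
E
```

```text
(no output)
```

View pics/p_wrist.png

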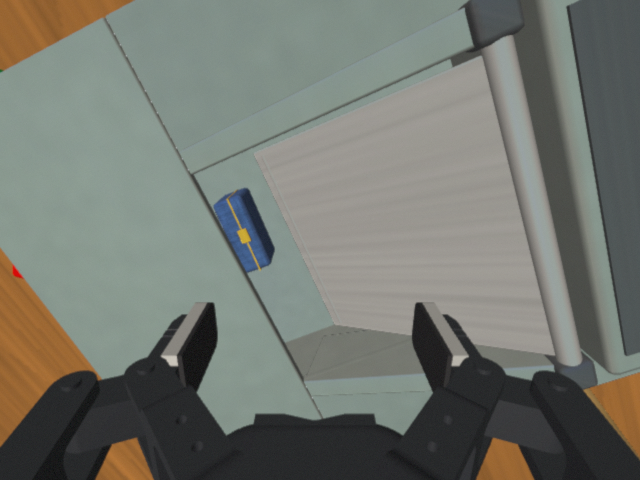

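jog_arm --increments '[{"slide": [-2, -4.6, 0], "rotation": [0, 0, 0]}, {"slide": [-4, -9.2, 0], "rotation": [0, 0, 0]}, {"slide": [-4, -9.2, 0], "rotation": [0, 0, 0]}, {"slide": [-4, -9.2, 0], "rotation": [0, 0, 0]}, {"slide": [-4, -9.2, 0], "rotation": [0, 0, 0]}, {"slide": [-4, -9.2, 0], "rotation": [0, 0, 0]}, {"slide": [-4, -9.2, 0], "rotation": [0, 0, 0]}, {"slide": [-4, -9.2, 0], "rotation": [0, 0, 0]}, {"slide": [-4, -9.2, -5], "rotation": [0, 0, 0]}, {"slide": [-2, -4.6, -15], "rotation": [0, 0, 0]}, {"slide": [0, 0, -25], "rotation": [0, 0, 0]}, {"slide": [0, 0, -25], "rotation": [0, 0, 0]}, {"slide": [0, 0, -25], "rotation": [0, 0, 0]}, {"slide": [0, 0, -15], "rotation": [0, 0, 0]}, {"slide": [0, 0, 0], "rotation": [0, 0, 0]}, {"slide": [0, 0, 0], "rotation": [0, 0, 0]}, {"slide": [0, 0, 0], "rotation": [0, 0, 0]}]'

```text
time: 11.05
tool_pos: [0.4558, -0.0152, 0.2319]
tool_rot: [-0.001, 0.843, 0.537, -0.001]
contact_force: [0.2, -0.1, -0.7]
gripper_width: 1.004
```

```bash
python3 - <<'E'
from h import *
look("q",cams=("side","scene"),wires=False)
s=state();print(s["contact_force"],s["tool_pos"],s["time"],s["gripper_width"])
f=optics.grab_frame("wrist");cv2.imwrite("pics/q_wrist.png",f["frame"])
# case resting place from p_wrist seen clasp
E
```

```text
A [-34.4, -45.4, 114.8]
A [-25.5, -25.2, 114.8]
A [-21.1, -51.2, 114.7]
A [-12.2, -31.1, 114.7]
B [-112.1, -11.1, 115.0]
B [-103.3, 9.1, 115.0]
B [-125.4, -5.2, 115.0]
B [-116.5, 14.9, 115.0]
[-0.01855462  0.25785904 -0.18429289] [ 0.45581403 -0.01518713  0.23149249] 11.15 1.0040786487731246
```

View pics/q_scene.png

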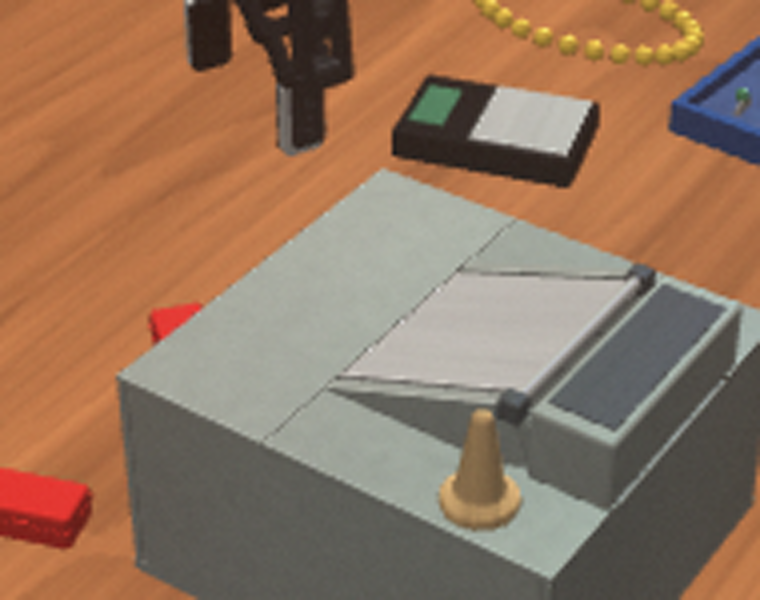

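View pics/q_wrist.png

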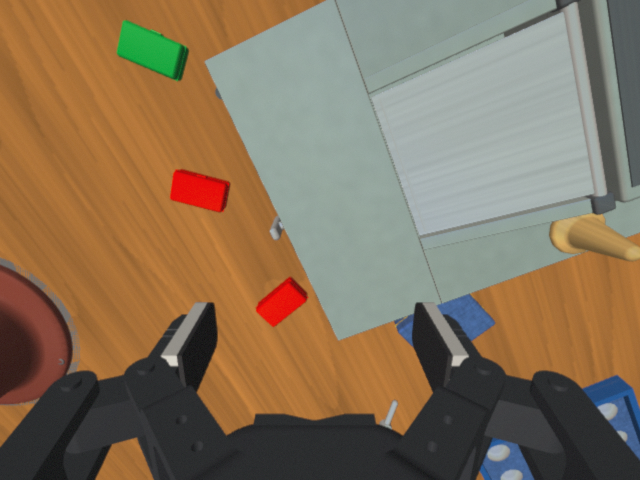

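View pics/q_side.png

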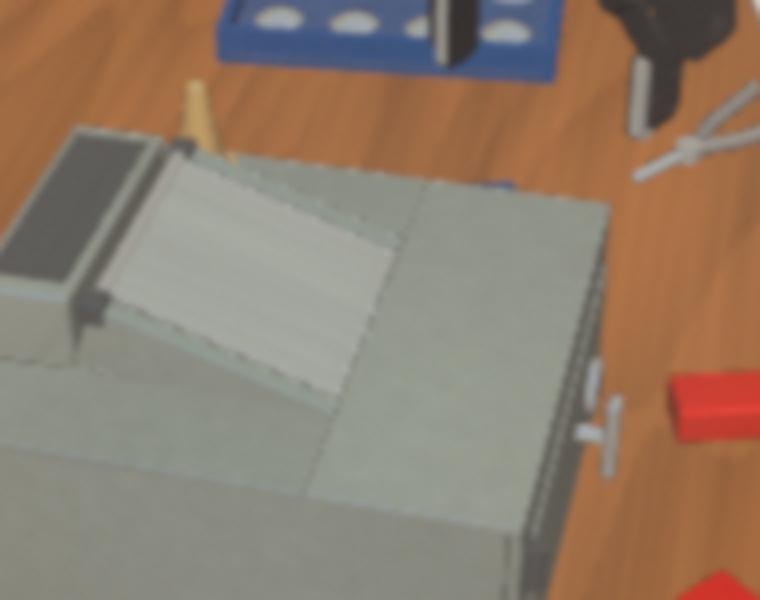

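The flap is shut, the ledge is bare, the cone hasn't moved, and the arm is clear of everything, so I'm handing the job in.

```bash
python3 - <<'E'
from h import *
print(manip.job_done())
E
```

```text
the job is handed in; nothing more can be done
None
```

The ring case is in the safe and the flap has closed behind it. I handed the job in at about 11.2 s of the 32 s allowed.

**What I did:** I turned the open gripper about 24° to the safe's axis, so one finger led on the cone side of the mouth and the other sat behind the case. I then made one slow push along the ledge. The leading finger opened the flap to roughly 0.2 rad before the other finger touched the case. The flap kept opening as the case slid to the mouth and dropped in. After that I backed the gripper out and raised it.

**Last checks:**
- **Case:** a wrist picture through the open flap showed it on the safe floor, standing on edge. I could not see it again once the flap was shut, so I did not measure that it stayed at rest.
- **Flap and ledge:** pictures from all three cameras show the flap shut and the ledge bare.
- **Robot:** the force reading was near zero with the tool about 115 mm above the ledge.
- **Bystanders:** the cone looks unmoved. I never drove near the spool, larger case or loupe, and did not measure any of their positions at the end.

**What disagreed:**
- **Fingertip height:** the camera overlays put the tips about 4–5 mm too high. I noticed when one finger touched the ledge lightly (4.5 N), and reset the height from that contact.
- **Sideways offset:** one reading taken before the arm had settled left the tool about 3 mm off sideways. I corrected that before pushing.
- **Flap angles:** these come from the finger position, not from a direct measurement.

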